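# Hold the cleaned feed throat over the herb mill for its screws

### The job

I have cleaned the herb mill and want to screw its feed throat back on. First push the mill's shut-off gate fully shut and then lock it by turning the clamp knob clockwise until it is tight, so that no screw can fall into the grinding chamber; then take the feed throat out of the steel dish and hold it level, hovering about a centimetre above the mill's steel face without touching it, its four flange holes lined up over the four threaded holes. Finish while still holding it there, because I will slip the gasket in and start the screws, and leave the other things on the counter where they stand.

Things in the scene. Friction and masses are not known exactly. Their poses are not given: they have to be found in the camera images.
- mill: Herb mill, fixed, grey, 172 (x) x 164 (y) x 72 mm, motor on its far side (+x, top 90 mm high). On top a bare steel face 116 (x) x 100 (y) mm, upper side 90 mm above the counter, with a 46 mm square inlet and four 6 mm threaded holes at x = +-42, y = +-34 mm. Gate and clamp knob stand out on its right (-y). Origin: on the counter below the inlet's middle; x points away from the robot at yaw 0.
- inlet (a point): Middle of the mill's square inlet, at the height of the steel face (90 mm above the counter); axes as the mill's.
- thread_a (a point): Mouth of the mill's threaded hole at x = +42, y = +34 mm from the inlet, on the steel face.
- thread_b (a point): Mouth of the mill's threaded hole at x = -42, y = -34 mm from the inlet (diagonally opposite thread_a), on the steel face.
- gate (a joint): Shut-off gate: a 60 mm wide, 4 mm thick steel blade sliding level in a slot under the steel face, along the mill's y axis. Value in m: 0 = shut against its stop (covers the inlet), up to 0.05 = open (pulled out to the mill's -y side). Slides with a few N of friction and stays where left; once the clamp knob is tight it resists pushes of over 10 N.
- gate_grip (a point): Middle of the black grip at the gate's outer end: an upright bar 46 (mill's x) x 12 (mill's y) x 24 mm high, top 112 mm above the counter, 170 mm to the mill's -y side of the inlet when shut, with 48 mm clear between it and the clamp bridge. It moves in the mill's +y direction to shut. Axes as the mill's.
- clamp_knob (a joint): Clamp knob of the gate, value in rad, growing as it turns clockwise seen from above: loose at 0, begins to bite on the blade at about 1.0, hard stop at 1.45; stays where left. Takes 0.15 to 0.2 N m to turn. Locked from 1.15 up.
- knob_grip (a point): Middle of the knob's black grip bar, on its vertical axis, 111 mm above the counter, 104 mm to the mill's -y side of the inlet. Bar 50 mm long, 13 mm wide, 24 mm high (99 to 123 mm above the counter); clamp bridge below it 90, hub 98 mm high. The point turns with the knob: the bar lies along its x axis (along the mill's x axis at knob value 0).
- feed_throat: Feed throat, loose, 0.28 to 0.46 kg, bare steel: a flange 108 (x) x 92 (y) x 5 mm with an upright chute on its middle, outside 40 (x) x 48 (y) mm, walls 3 mm, rim 78 mm above the underside. Four 13 mm holes at x = +-42, y = +-34 mm, the mill's pattern (fits turned by half a turn too). Origin: middle of the flange's underside, z up. Stands upright in the dish, underside 2 mm above the counter.
- hole_a (a point): Flange hole of the feed throat at its x = +42, y = +34 mm, on the underside.
- hole_b (a point): Flange hole of the feed throat at its x = -42, y = -34 mm (diagonally opposite hole_a), on the underside.
- wash_dish: Round shallow steel dish, fixed, 290 mm across at the rim, 39 mm high, flat floor about 205 mm across, in which the feed throat stands. Origin: centre of its underside.
- scoop: Brass scoop with a turned wooden handle, 165 mm long, 30 mm high, loose, before the mill to the left; leave it. Origin: middle of its underside.
- white_jar: White lidded porcelain jar with a blue band, 67 mm across, 95 mm high, loose, beyond the gate to the right of the mill's motor; leave it. Origin: centre of its underside.
- glass_jar: Glass jar with a black lid, 66 mm across, 100 mm high, loose, standing at the back between mill and dish; leave it. Origin: centre of its underside.

How it is judged (in metres and radians):
On the way, in this order (a step that is already met when the one before it is completed fails the run):
1. the gate is fully shut (value of joint gate below 0.003 m), for 0.2 s.
2. the clamp knob is turned tight with the gate shut (value of joint clamp_knob above 1.15 rad and value of joint gate below 0.003 m), for 0.2 s.
3. the feed throat is lifted clear of the dish (height (world z) of feed_throat above 0.05 m), for 0.2 s.
At the end, for the whole second after the job is handed in: Gate within 3 mm of shut, knob past 1.15 rad; throat held still in the fingers, within 0.06 rad of upright, underside 4 to 20 mm above the steel face, not touching the mill, each flange hole within 3.5 mm of its threaded hole's axis (either way round) (all of step 2 and ((horizontal distance between hole_a and thread_a below 0.0035 m and horizontal distance between hole_b and thread_b below 0.0035 m) or (horizontal distance between hole_a and thread_b below 0.0035 m and horizontal distance between hole_b and thread_a below 0.0035 m)) and z of feed_throat in the frame of inlet between 0.004 and 0.02 m and angle between feed_throat's own z axis and vertical below 0.06 rad and contact force between feed_throat and mill below 0.2 N and contact force between the fingers and feed_throat above 1 N and linear speed of feed_throat below 0.02 m/s); the arm keeps its last pose, push and grip.
It fails at once if a jar or the scoop was pushed from its place (more than 25 mm) (distance of any of scoop, white_jar, glass_jar from where it was at the start of the episode above 0.025 m).
It also fails if it takes over 61 s, if anything falls off the work surface, if the arm or the gripper's body presses on something with over 40 N, if the wrist force passes 120 N, or if a joint passes its speed limit or range.

### The arm

A 6-joint arm with a two-finger parallel gripper is mounted at the origin on a cart in front of the work surface, level with it; the furniture and walls round the work are solid. World frame = base frame: x ahead of the robot, y to its left, z up, the work surface at z = 0. Lengths are in mm, angles in rad, forces in N, time in s.
With the tool pointing down it reaches from about 300 to 775 mm from the base axis. Payload 14.6 kg.
Tool frame: the origin (TCP) lies between the finger pads; the fingertips stand 25 mm ahead of it and the grasp point (between the pads) lies 6 mm ahead of it; z points along the fingers, y is the line along which they close (so a half turn about z gives the same grasp; the last joint's range is limited). The gripper opens to 94 mm and grips with 3 to 60 N. Pads are 16 mm wide; open, the fingers measure 119 mm over their backs; the gripper's body (75 mm by 177 mm) begins 78 mm behind the grasp point.
Start: joints at [-0.067, 0.3, 1.521, -0, 1.321, -0.067], TCP at [549.99, -0.002, 230.446] pointing down, gripper open.
Joint ranges: [-3.03, 3.03], [-0.79, 2.21], [0.23, 2.52], [-1.04, 4.18], [0, 3.07], [-2.55, 2.55]. Speed limits (rad/s): [2.22, 2.22, 2.57, 3.14, 3.14, 3.14].

### API

Orientations are given as [roll, pitch, yaw] about the fixed x, y, z axes, in that order (R = Rz(yaw) Ry(pitch) Rx(roll)).
In Python, from cell import manip gives the robot as it stands. The module is installed in compiled form; this text tells all that it offers.
- The arm moves only by the tool step_arm, never from a script. Its argument "series" is one flat list of numbers, 5 for each row, row after row: the shift along the world's x, y, z in mm, then the turn about the world's z in rad, then the closure, from 0 (fully open) to 1 (shut). In form: [dx, dy, dz, spin, jaw, dx, dy, dz, spin, jaw, ...]. A call has 1 to 20 rows; each row shifts and turns the commanded pose from where the row before left it; what a row does not reach is not made up. A row lasts 1/8 s, in which the tool goes at most 62.5 mm and 10.7 degrees, less where a joint would pass 70% of its speed; a pose out of reach is approached as far as the arm can. A call is refused whole if a number of a shift passes 62.5 or a number of a turn 0.188, either way. A call with a gripper value outside its range is refused whole. The fingers move at their own pace and stop on an object; "squeeze" is the grip in N (left out, the last holds). Time passes only in rows, so rows that do not move let the fingers close. It gives the time, the measured TCP pose, the force, the opening and the grip force at its end, in the units of the state.
- manip.read_state(): the state, without advancing time (a new reading comes with each control period).
- manip.camera(name): name is "scene" or "side" or "wrist"; returns (picture, depth): 420x560x3 uint8, blue, green, red; 420x560 float32, mm along the optical axis (not along the pixel's ray), 0 where there is no reading.
- manip.camera_info(name): a dict with "fovy" (degrees; the focal length in pixels is half the picture's height over the tangent of half this angle, whatever the lens; pixels are square), "cx", "cy" (the principal point, pixels), "eye" and "orientation" of the camera in the world. Camera axes: x right, y down, z forward; pixel columns grow to the right and rows downward; lengths in mm; the calibration is good to about 2 mm. The wrist camera is an equidistant fisheye: a pixel r from the principal point sees the ray r / f radians off the axis. A picture is of the moment at which its call begins: read the wrist's pose just before it. camera_info takes no time and is no camera call; for the wrist camera it gives the pose at the moment of the call.
- manip.sign_off(): hands the job in; it is judged then, once.
The state is a dict: "clock": time; "joints": joint angles; "qd": joint speeds; "effort": joint torques, N m; "eef_pos": TCP position; "eef_rot": TCP orientation; "wrist_force": force on the tool from outside, world axes, zero at the start; "moment": the same for the moment, N m; "finger_gap": finger opening in mm; "finger_force": force on a finger pad.
Only numpy, scipy, OpenCV 4.12 (cv2) and the standard library are available. Lean on these libraries where they do the work, as an engineer would, in place of code of your own. Each camera call takes 0.05 s, during which the arm holds its last target. There are 200 camera calls.

## Working session

There is one attempt and no reset: what is moved stays moved. The work goes in short steps, Python scripts to look and compute and a tool call to move; the robot and the scene stay as the last step left them, time stands still between calls to the robot, and variables do not carry over. Pictures are saved under pics/ and viewed, at most 10 in all, crops included, and the job is handed in when it is done.

Besides the shell and the picture viewer there is one more tool, called after "Call:" as name(argument=value, ...) on one line, values as JSON. step_arm: Moves the arm, as the interface text tells. Its arguments: {"type":"object","properties":{"series":{"type":"array"},"squeeze":{"type":"number"}},"required":["series"]}

```bash
mkdir -p pics; cat > h.py <<'E'
import numpy as np, cv2
from scipy.spatial.transform import Rotation as R
from cell import manip
def grab(n,save=None):
    i=manip.camera_info(n); p,d=manip.camera(n)
    if save: cv2.imwrite('pics/'+save,p)
    return p,d,i
def rot(i):
    o=np.array(i['orientation'],float)
    return o if o.shape==(3,3) else R.from_euler('xyz',o).as_matrix()
def rays(i,uv,fish=False):
    uv=np.atleast_2d(uv).astype(float); f=210/np.tan(np.radians(i['fovy'])/2)
    a=(uv-[i['cx'],i['cy']])/f
    if fish:
        r=np.hypot(*a.T)[:,None]+1e-12
        v=np.hstack([a/r*np.sin(r),np.cos(r)])
    else: v=np.hstack([a,np.ones((len(a),1))])
    return v@rot(i).T
def onplane(i,uv,z,fish=False):
    v=rays(i,uv,fish); e=np.array(i['eye'],float)
    return e+v*((z-e[2])/v[:,2])[:,None]
def cloud(i,d,fish=False):
    vv,uu=np.mgrid[0:420,0:560]; uv=np.c_[uu.ravel(),vv.ravel()]
    v=rays(i,uv,fish); zc=v@rot(i)[:,2]
    return (np.array(i['eye'])+v*(d.ravel()/zc)[:,None]).reshape(420,560,3)
E
python3 - <<'E'
from h import *
for n in ('scene','side','wrist'):
    p,d,i=grab(n,n+'0.png'); print(n,i,d.min(),d.max())
print(manip.read_state())
a=[cv2.imread(f'pics/{n}0.png') for n in('scene','side')]
E
```

```text
scene {'fovy': 46.54514466500224, 'cx': 269.90272806461456, 'cy': 204.64372946255605, 'eye': array([-301.43228177, -945.97625022,  766.60573114]), 'orientation': array([-2.05045987, -0.01889278, -0.76942511])} 0.0 3999.905
side {'fovy': 49.800049866079945, 'cx': 273.6519562666774, 'cy': 220.75855886296966, 'eye': array([  27.09909812, -984.63455264,  543.07836295]), 'orientation': array([-1.96390542, -0.01526141, -0.50688483])} 0.0 3999.9595
wrist {'fovy': 65.70646984690485, 'cx': 279.5652767492843, 'cy': 207.92408906432294, 'eye': array([551.08067317,  74.90642305, 383.39921947]), 'orientation': array([ 2.87827012e+00,  1.40799129e-03, -8.68258696e-04])} 0.0 1456.3308
{'clock': 0.15, 'joints': array([-6.65594961e-02,  3.00324812e-01,  1.52144616e+00, -2.36441253e-05,
        1.32071260e+00, -6.66155060e-02]), 'qd': array([-2.84239165e-03, -2.25992074e-03, -7.94450558e-04, -7.29304975e-05,
       -1.94492803e-03,  9.76717732e-04]), 'effort': array([-2.50185103e-04, -5.31960297e+01, -3.52822959e+01,  7.07691838e-02,
        2.35654798e-02, -3.66386917e-05]), 'eef_pos': array([5.49814379e+02, 2.60771826e-02, 2.30023644e+02]), 'eef_rot': array([-3.14070218e+00, -3.64527346e-05,  1.57085818e+00]), 'wrist_force': array([-0.56967673,  0.26802427, -0.345954  ]), 'moment': array([-0.04131041, -0.00783188, -0.02319771]), 'finger_force': 0.0, 'finger_gap': 94.06476925889083}
```

View pics/scene0.png

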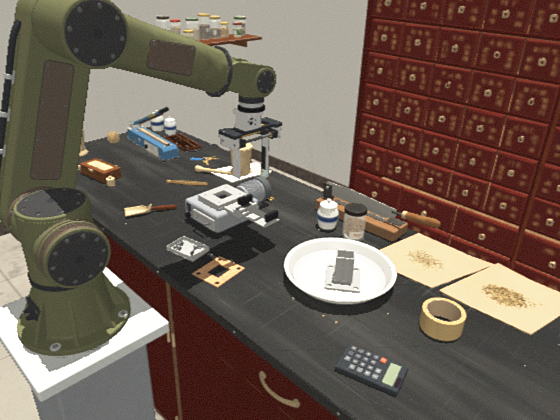

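View pics/wrist0.png

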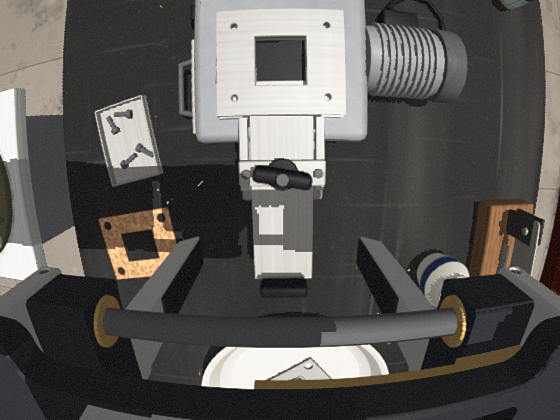

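The wrist view shows the mill face with holes near (237,26), (327,24), (330,98) and (234,97), the knob bar near (283,177), and the gate grip near (283,287). The scene view shows the dish at (340,272).

```bash
python3 - <<'E'
from h import *
p=cv2.imread('pics/wrist0.png'); g=cv2.cvtColor(p,6).astype(float)
i=manip.camera_info('wrist')
H=[]
for u,v in [(236,26),(327,25),(327,97),(234,97)]:
    w=g[v-8:v+9,u-8:u+9]; k=np.clip(np.median(w)-40-w,0,None)
    yy,xx=np.mgrid[v-8:v+9,u-8:u+9]; H.append([(k*xx).sum()/k.sum(),(k*yy).sum()/k.sum()])
H=np.array(H); P=onplane(i,H,90,True); print(H.round(1),P.round(1))
print([np.linalg.norm(P[a]-P[b]).round(1) for a,b in((0,1),(1,2),(2,3),(3,0),(0,2),(1,3))])
c=P.mean(0); ex=(P[1]+P[2]-P[0]-P[3]); yaw=np.arctan2(ex[1],ex[0])
ey=(P[0]+P[1]-P[2]-P[3]); print('inlet',c,'yaw',yaw,np.arctan2(-ey[0],ey[1]))
Y=np.array([-np.sin(yaw),np.cos(yaw),0])
print('knob exp',c-104*Y,'grip shut',c-170*Y)
m=(g<45).astype(np.uint8)
def comp(x0,y0,x1,y1,z):
    s=np.zeros_like(m); s[y0:y1,x0:x1]=m[y0:y1,x0:x1]
    n,l,st,ce=cv2.connectedComponentsWithStats(s); k=1+np.argmax(st[1:,4])
    r=cv2.minAreaRect(np.argwhere(l==k)[:,::-1].astype(np.float32)); b=cv2.boxPoints(r)
    print(st[k],ce[k],onplane(i,b,z,True).round(1).tolist(),onplane(i,[ce[k]],z,True))
comp(245,155,320,195,123); comp(255,272,312,300,112)
E
```

```text
[[233.4  25.4]
 [326.4  24.4]
 [328.4  95.6]
 [234.1  96.6]] [[509.2 166.2  90. ]
 [593.1 167.1  90. ]
 [594.4  99.8  90. ]
 [510.1  98.8  90. ]]
[np.float64(83.9), np.float64(67.3), np.float64(84.3), np.float64(67.4), np.float64(108.0), np.float64(107.4)]
inlet [551.69233754 132.98177662  90.        ] yaw 0.011186445055669304 0.016795893423921595
knob exp [552.85570357  28.98828365  90.        ] grip shut [553.59399354 -37.00758688  90.        ]
[253 163  59  27 544] [280.88970588 176.55882353] [[526.9, 27.5, 123.0], [532.5, 45.8, 123.0], [578.1, 32.4, 123.0], [573.1, 13.7, 123.0]] [[551.80189005  31.02863706 123.        ]]
[259 278  49  20 768] [282.0703125  286.88802083] [[531.4, -66.1, 112.0], [576.3, -66.2, 112.0], [577.0, -87.1, 112.0], [530.8, -86.9, 112.0]] [[552.98915853 -75.58182243 112.        ]]
```

```bash
python3 - <<'E'
from h import *
p,d,i=grab('scene')
C=cloud(i,d)[230:320,270:410].reshape(-1,3)
# throat: points above 45mm inside dish
s=cloud(i,d); Z=s[...,2]; 
ok=(d>0)&(s[...,0]>300)&(s[...,0]<800)&(s[...,1]<-120)&(s[...,1]>-600)
m=ok&(Z>50)&(Z<95)
n,l,st,ce=cv2.connectedComponentsWithStats(m.astype(np.uint8))
for k in range(1,n):
    if st[k,4]>40:
        q=s[l==k]; print(st[k],q.min(0).round(),q.max(0).round(),np.median(q,0).round())
m=ok&(Z>70)&(Z<90); q=s[m]; 
crop=cv2.resize(p[230:320,270:410],None,fx=5,fy=5,interpolation=2); cv2.imwrite('pics/dish.png',crop)
E
```

```text
[320 199  18  19 202] [ 729. -154.   50.] [ 788. -120.   95.] [ 755. -135.   67.]
[343 210  24  18 294] [ 737. -250.   50.] [ 791. -187.   95.] [ 749. -233.   72.]
[335 249  20  20 347] [ 550. -362.   51.] [ 610. -301.   82.] [ 576. -333.   68.]
```

View pics/dish.png

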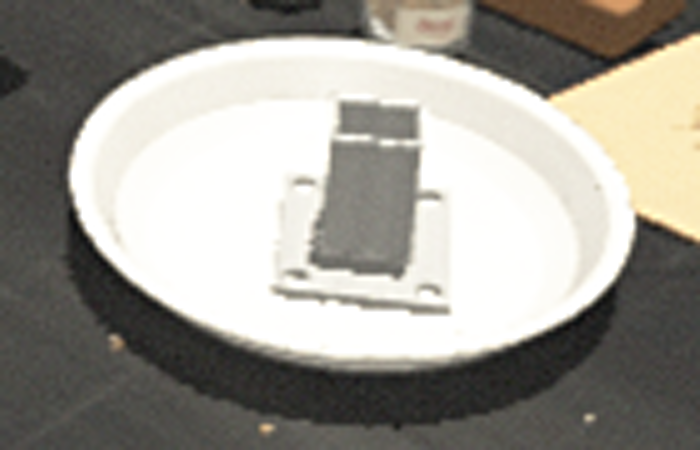

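Call:
step_arm(series=[1.5, -40, 0, 0, 1, 1.5, -40, 0, 0, 1, 0, -40, 0, 0, 1, 0, 0, -30, 0, 1, 0, 0, -40, 0, 1, 0, 0, -38, 0, 1, 0, 0, 0, 0, 1, 0, 0, 0, 0, 1], squeeze=20)

```text
clock: 1.2
eef_pos: [553.6, -120.2, 124.0]
eef_rot: [3.14, 0.0, 1.571]
wrist_force: [1.0, 0.6, -0.2]
finger_gap: 17.5
finger_force: 0.0
```

Call:
step_arm(series=[0, -0.2, -2, 0, 1, 0, 10, 0, 0, 1, 0, 10, 0, 0, 1, 0, 10, 0, 0, 1, 0, 10, 0, 0, 1, 0, 10, 0, 0, 1, 0, 8, 0, 0, 1, 0, 0, 0, 0, 1])

```text
clock: 2.2
eef_pos: [553.0, -61.5, 120.4]
eef_rot: [-3.142, -0.0, 1.571]
wrist_force: [0.3, -0.5, 1.3]
finger_gap: 0.4
finger_force: 0.0
```

Call:
step_arm(series=[0, 4, 0, 0, 1, 0, 4, 0, 0, 1, 0, 3, 0, 0, 1, 0, 0, 0, 0, 1])

```text
clock: 2.7
eef_pos: [552.9, -52.1, 120.4]
eef_rot: [-3.141, 0.002, 1.571]
wrist_force: [-1.6, -9.7, -0.2]
finger_gap: 0.6
finger_force: 4.3
```

Call:
step_arm(series=[0, 2, 0, 0, 1, 0, 2, 0, 0, 1, 0, 0, 0, 0, 1])

```text
clock: 3.08
eef_pos: [552.9, -51.6, 120.6]
eef_rot: [3.141, 0.007, 1.57]
wrist_force: [-1.6, -34.8, -2.0]
finger_gap: 0.6
finger_force: 17.2
```

Call:
step_arm(series=[0, -8, 0, 0, 1, 0, -6, 30, 0, 1, 0, 0, 30, 0.18, 0.5, 0, 20, 10, 0.18, 0.5, 0, 25, 0, 0.18, 0.5, 0, 25, 0, 0.18, 0.5, 0, 20, 0, 0.18, 0.5, 0, 0, 0, 0.18, 0.5, 0, 0, 0, 0.18, 0.5, 0, 0, 0, 0, 0.5, 0, 0, 0, 0, 0.5], squeeze=50)

```text
clock: 4.45
eef_pos: [553.0, 28.9, 190.5]
eef_rot: [3.141, -0.0, 2.827]
wrist_force: [-0.2, -0.3, -0.6]
finger_gap: 46.9
finger_force: 0.0
```

```bash
python3 - <<'E'
from h import *
p,d,i=grab('wrist','w1.png'); s=manip.read_state(); print(s['eef_pos'],s['eef_rot'],i['eye'],i['orientation'],s['finger_gap'])
E
```

```text
[552.96881474  28.82836971 190.43640379] [ 3.14149207e+00 -1.01856311e-04  2.82735677e+00] [482.39692901  51.68733493 343.88582965] [2.87907458e+00 5.67565737e-04 1.25498840e+00] 46.88666921618126
```

View pics/w1.png

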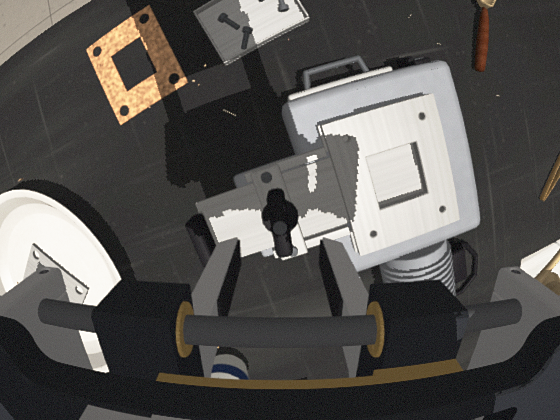

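The bar at (279,222) sits between the fingers, and the inlet at (395,172) is now covered by the blade. Next I descend and grip.

Call:
step_arm(series=[0, 0, -25, 0, 0.5, 0, 0, -25, 0, 0.5, 0, 0, -14, 0, 0.5, 0, 0, 0, 0, 1, 0, 0, 0, 0, 1, 0, 0, 0, 0, 1, 0, 0, 0, 0, 1, 0, 0, 0, 0, 1])

```text
clock: 5.5
eef_pos: [553.5, 28.8, 127.1]
eef_rot: [3.141, 0.002, 2.831]
wrist_force: [1.5, 0.8, 3.8]
finger_gap: 13.0
finger_force: 49.6
```

Call:
step_arm(series=[0, 0, 0, -0.12, 1, 0, 0, 0, -0.12, 1, 0, 0, 0, -0.12, 1, 0, 0, 0, -0.12, 1, 0, 0, 0, -0.12, 1, 0, 0, 0, -0.12, 1, 0, 0, 0, -0.12, 1, 0, 0, 0, -0.11, 1, 0, 0, 0, -0.06, 1, 0, 0, 0, 0, 1, 0, 0, 0, 0, 1])

```text
clock: 6.88
eef_pos: [552.4, 27.7, 127.0]
eef_rot: [-3.14, 0.001, 1.821]
wrist_force: [-7.7, -8.4, 10.4]
finger_gap: 12.6
finger_force: 49.7
```

```bash
python3 - <<'E'
from h import *
s=manip.read_state(); print(s['moment'],s['wrist_force'],s['eef_rot'],s['finger_gap'])
E
```

```text
[-1.63220685  1.51654486  0.06439191] [-7.67700971 -8.35125818 10.38165091] [-3.13955426e+00  1.48921403e-03  1.82052586e+00] 12.580630886429715
```

Call:
step_arm(series=[0, 0, 0, -0.05, 1, 0, 0, 0, 0, 1, 0, 0, 0, 0, 0.6, 0, 0, 0, 0, 0.6, 0, 0, 0, 0, 0.6, 0, 0, 25, 0, 0.6, 0, 0, 35, 0, 0, 0, -30, 35, -0.1, 0, 0, -50, 20, -0.1, 0, 0, -60, 0, 0, 0, 0, -60, 0, 0, 0, 0, -60, 0, 0, 0, 0, -60, 0, 0, 0, 0, -50, 0, 0, 0, 0, -30, 0, 0, 0, 0, 0, 0, 0, 0, 0, 0, 0, 0, 0])

```text
clock: 9.0
eef_pos: [553.2, -370.3, 241.3]
eef_rot: [-3.141, -0.0, 1.571]
wrist_force: [0.6, -0.5, 0.5]
finger_gap: 93.8
finger_force: 0.0
```

```bash
python3 - <<'E'
from h import *
p,d,i=grab('wrist','w2.png'); s=manip.read_state(); print(s['eef_pos'],s['eef_rot'],i['eye'],i['orientation'],s['finger_gap'])
p,d,i=grab('scene'); a=p[150:260,150:310]
cv2.imwrite('pics/w2b.png',cv2.resize(np.hstack([a,grab('side')[0][130:240,180:340]]),None,fx=2.4,fy=2.4))
E
```

```text
[ 553.29162637 -370.06207164  241.53011094] [ 3.14157787e+00 -1.94299227e-04  1.57182954e+00] [ 554.28862229 -295.47399097  394.76757857] [ 2.87860136e+00  5.87434336e-04 -3.68825392e-04] 93.97899391407834
```

View pics/w2.png

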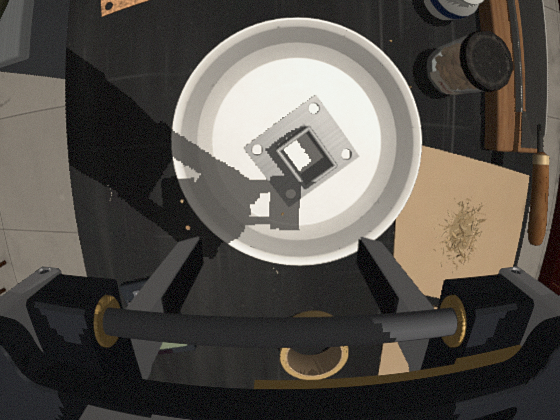

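View pics/w2b.png

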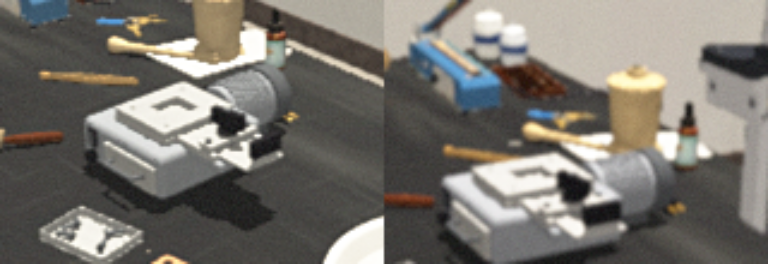

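The dish fills the middle of the view, with flange holes near (314,108), (257,150), (346,154) and (290,193) and the chute rim near (305,155). The crops show the gate shut and the knob turned.

```bash
cat > thr.py <<'E'
from h import *
E
python3 - <<'E'
from h import *
p,d,i=grab('wrist'); g=cv2.cvtColor(p,6).astype(float)
H=[]
for (u,v),s in zip([(314,108),(257,150),(291,194),(346,154)],(1,1,-1,1)):
    w=s*g[v-9:v+10,u-9:u+10]; k=np.clip(w-np.median(w)-15,0,None)
    yy,xx=np.mgrid[v-9:v+10,u-9:u+10]; k[np.hypot(yy-v,xx-u)>8]=0
    H.append([(k*xx).sum()/k.sum(),(k*yy).sum()/k.sum()])
H=np.array(H); P=onplane(i,H,6,True); print(H.round(1).tolist(),P.round(1).tolist())
print([np.linalg.norm(P[a]-P[b]).round(1) for a,b in((0,1),(1,2),(2,3),(3,0),(0,2),(1,3))])
e=P[0]-P[1]; f=P[0]-P[3]; print('mid',(P[1]+P[3])/2,P.mean(0),'yaws',np.arctan2(e[1],e[0]),np.arctan2(f[1],f[0])-np.pi/2)
C=cloud(i,d,True); m=(d>0)&(C[...,2]>72)&(C[...,2]<90); m[:80]=0;m[230:]=0;m[:,:230]=0;m[:,380:]=0
q=C[m]; r=cv2.minAreaRect(q[:,:2].astype(np.float32)); print(len(q),q[:,2].mean(),r)
print(cv2.boxPoints(r))
E
```

```text
[[312.7, 108.1], [256.4, 149.2], [nan, nan], [344.8, 153.3]] [[593.5, -277.8, 6.0], [526.6, -327.4, 6.0], [nan, nan, nan], [633.4, -331.6, 6.0]]
[np.float64(83.3), np.float64(nan), np.float64(nan), np.float64(66.9), np.float64(nan), np.float64(106.9)]
mid [ 580.01100088 -329.45376013    6.        ] [nan nan nan] yaws 0.637240021730695 0.6383709598524412
705 78.21896094147567 ((580.6583862304688, -330.1071472167969), (41.76576232910156, 50.26723861694336), 36.90885925292969)
[[ 548.8668  -322.55157]
 [ 579.05444 -362.74487]
 [ 612.44995 -337.66272]
 [ 582.2623  -297.46942]]<stdin>:7: RuntimeWarning: invalid value encountered in scalar divide
```

Call:
step_arm(series=[9, 14, 0, 0.16, 0, 9, 14, 0, 0.16, 0, 9, 12.5, 0, 0.16, 0, 0, 0, -30, 0.16, 0, 0, 0, -40, 0, 0, 0, 0, -40, 0, 0, 0, 0, -40, 0, 0, 0, 0, -20, 0, 0, 0, 0, -10, 0, 0, 0, 0, 0, 0, 0, 0, 0, 0, 0, 0], squeeze=40)

```text
clock: 10.58
eef_pos: [580.6, -331.0, 62.9]
eef_rot: [3.141, 0.002, 2.211]
wrist_force: [-0.0, -0.5, 0.1]
finger_gap: 94.0
finger_force: 0.0
```

Call:
step_arm(series=[0, 1, -1, 0, 1, 0, 0, 0, 0, 1, 0, 0, 0, 0, 1, 0, 0, 0, 0, 1, 0, 0, 0, 0, 1, 0, 0, 0, 0, 1])

```text
clock: 11.32
eef_pos: [580.0, -329.7, 60.4]
eef_rot: [3.142, 0.0, 2.211]
wrist_force: [-1.2, 0.1, 0.2]
finger_gap: 39.5
finger_force: 40.0
```

Call:
step_arm(series=[0, 0, 20, 0, 1, 0, 0, 40, 0, 1, 0, 0, 50, 0, 1, 0, 0, 50, 0, 1, 0, 30, 20, -0.1, 1, -5, 45, 0, -0.12, 1, -5, 50, 0, -0.12, 1, -5, 55, 0, -0.12, 1, -5, 55, 0, -0.12, 1, -5, 55, 0, -0.047, 1, -3, 50, 0, 0, 1, 0, 45, 0, 0, 1, 0, 40, 0, 0, 1, 0, 25, 0, 0, 1, 0, 12, 0, 0, 1, 0, 0, 0, 0, 1, 0, 0, 0, 0, 1])

```text
clock: 13.45
eef_pos: [552.1, 131.4, 240.7]
eef_rot: [3.142, 0.0, 1.583]
wrist_force: [-0.2, -0.5, -3.8]
finger_gap: 39.8
finger_force: 40.0
```

```bash
python3 - <<'E'
from h import *
p,d,i=grab('wrist','w3.png'); s=manip.read_state(); print(s['eef_pos'],s['eef_rot'],s['finger_gap'],s['wrist_force'])
E
```

```text
[552.04970766 131.36699033 240.57760238] [-3.14156928e+00  1.23011467e-04  1.58277853e+00] 39.764494278260365 [ 0.14896007  0.3749017  -3.4430091 ]
```

View pics/w3.png

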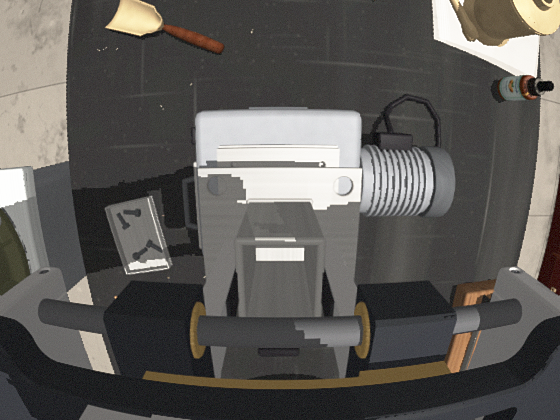

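The flange holes at (215,185) and (344,185) are visible over the mill. I descend to hover height and check from near.

Call:
step_arm(series=[0, 1.5, -25, 0, 1, 0, 0, -25, 0, 1, 0, 0, -20, 0, 1, 0, 0, -10, 0, 1, 0, 0, 0, 0, 1, 0, 0, 0, 0, 1])

```text
clock: 14.25
eef_pos: [552.4, 133.7, 161.4]
eef_rot: [3.14, -0.0, 1.584]
wrist_force: [-0.0, -0.3, -3.5]
finger_gap: 40.2
finger_force: 40.0
```

```bash
python3 - <<'E'
from h import *
p,d,i=grab('wrist','w4.png'); s=manip.read_state(); print(s['eef_pos'],s['eef_rot'],s['finger_gap'],s['wrist_force'],i)
np.save('d4.npy',d)
C=cloud(i,d,True)
for a in ((150,215),(165,280),(175,280),(180,240)): print(a,C[a].round(1))
a=cv2.resize(p[120:230,180:380],None,fx=4,fy=4,interpolation=2); cv2.imwrite('pics/w4c.png',a)
b=grab('side','s4.png')[0]
E
```

```text
[552.37474278 133.76531741 161.38202757] [ 3.14020081e+00 -2.40948605e-04  1.58368155e+00] 39.54927535162278 [ 0.34065166  0.03041444 -4.5811852 ] {'fovy': 65.70646984690485, 'cx': 279.5652767492843, 'cy': 207.92408906432294, 'eye': array([552.35750836, 208.56259852, 314.83091431]), 'orientation': array([ 2.87841427e+00, -9.10472175e-04,  1.19145352e-02])}
(150, 215) [503.7 187.7  69.9]
(165, 280) [553.2 178.7  88.7]
(175, 280) [553.2 174.5 106.5]
(180, 240) [527.2 171.1 106.8]
```

View pics/w4c.png

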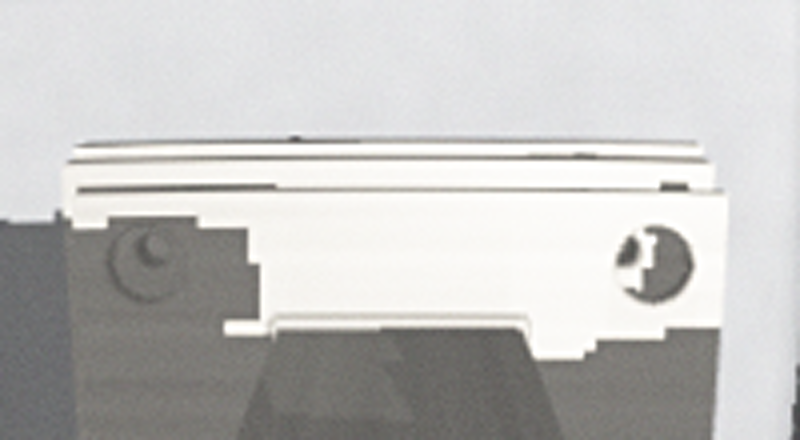

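```bash
python3 - <<'E'
from h import *
i={'fovy': 65.70646984690485, 'cx': 279.5652767492843, 'cy': 207.92408906432294, 'eye': np.array([552.35750836, 208.56259852, 314.83091431]), 'orientation': np.array([ 2.87841427e+00, -9.10472175e-04,  1.19145352e-02])}
px=lambda q:np.array(q)/4+[180,120]-.4
F=onplane(i,px([(150,262),(655,265)]),106.6,True);T=onplane(i,px([(154,249),(625,250)]),90,True)
print(F.round(1),T.round(1),(F-T).round(1),np.arctan2(*(F[1]-F[0])[1::-1]))
ex=np.array([np.cos(.013),np.sin(.013)]);ey=np.array([-ex[1],ex[0]])
print('throat ctr',(F[:,:2].mean(0)-34*ey), 'flange back edge pts')
d=np.load('d4.npy'); C=cloud(i,d,True); m=(abs(C[...,2]-106.6)<2)&(d>0)
q=C[m]; q=q[q[:,1]>150]; A=np.c_[q[:,:2],np.ones(len(q))]; print('tilt',np.linalg.lstsq(A,q[:,2],rcond=None)[0],len(q),q[:,2].mean(), q.min(0),q.max(0))
E
```

```text
[[511.8 167.6 106.6]
 [595.2 168.1 106.6]] [[509.4 166.7  90. ]
 [593.  167.4  90. ]] [[ 2.4  0.9 16.6]
 [ 2.2  0.6 16.6]] 0.005775214292241067
throat ctr [553.93939334 133.82338032] flange back edge pts
tilt [ 6.03288660e-04 -9.40205824e-04  1.06638345e+02] 5734 106.81585554218645 [498.57124617 150.00358895 104.6004175 ] [607.0974139  180.52031945 108.59782716]
```

Call:
step_arm(series=[-1.2, -0.4, -0.5, 0, 1, -1.1, -0.4, -0.5, 0.003, 1, 0, 0, 0, 0, 1, 0, 0, 0, 0, 1])

```text
clock: 14.85
eef_pos: [549.7, 133.0, 159.5]
eef_rot: [3.142, -0.0, 1.587]
wrist_force: [-0.1, -0.4, -4.2]
finger_gap: 39.6
finger_force: 40.0
```

```bash
python3 - <<'E'
from h import *
p,d,i=grab('wrist'); s=manip.read_state(); print(s['eef_pos'],s['eef_rot'],s['finger_force'],s['wrist_force'],i['eye'],i['orientation'])
a=cv2.resize(p[155:205,190:370],None,fx=4.4,fy=4.4,interpolation=2); cv2.imwrite('pics/w5c.png',a)
C=cloud(i,d,True); m=(abs(C[...,2]-105.6)<2.5)&(d>0)&(C[...,1]>150); print(np.median(C[m][:,2]))
E
```

```text
[549.7148017  132.99696619 159.45955127] [3.14155785e+00 6.07700155e-06 1.58677036e+00] 39.99902129173279 [-0.63171231 -0.01894039 -3.62491887] [549.61833139 207.90317023 312.92412146] [2.87822026e+00 3.53288045e-04 1.51362155e-02]
104.92448246025921
```

View pics/w5c.png

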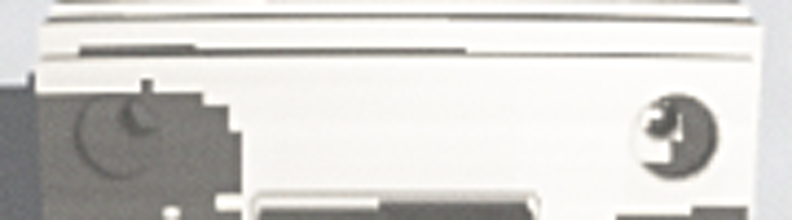

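Flange holes are at crop (117,136) and (676,136), and the threads inside them are at (136,116) and (661,118), nearly symmetric.

```bash
python3 - <<'E'
from h import *
i=manip.camera_info('wrist')
px=lambda q:np.array(q)/4.4+[190,155]-.4
F=onplane(i,px([(117,136),(676,136)]),105,True);T=onplane(i,px([(136,116),(661,118)]),90,True)
print(F.round(1),T.round(1),(F-T).round(1))
E
```

```text
[[508.4 166.5 105. ]
 [592.1 167.8 105. ]] [[508.6 166.8  90. ]
 [592.6 167.8  90. ]] [[-0.2 -0.3 15. ]
 [-0.4  0.  15. ]]
```

Aligned within 0.5 mm, with the underside about 10 mm above the face, so I'm handing in.

```bash
python3 -c "
from cell import manip; print(manip.sign_off())"
```

```text
the job is handed in; nothing more can be done
None
```

The gate is shut and the knob clamped at about 1.35 rad; the feed throat is held level about 10 mm above the mill's steel face, with the two flange holes in view within about 0.5 mm of their threads, and the job is handed in (no verdict returned).

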